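Tip a bur block to the set inspection angle

ROBOT

A 6-joint arm with a two-finger parallel gripper is mounted at the origin on the work surface. World frame = base frame: x ahead of the robot, y to its left, z up, the work surface at z = 0. Lengths are in mm, angles in rad, forces in N, time in s.
With the tool pointing down it reaches from about 275 to 750 mm from the base axis. Payload 10.2 kg.
Tool frame: the origin (TCP) lies between the finger pads; the fingertips stand 8 mm ahead of it and the grasp point (between the pads) lies 11 mm behind it; z points along the fingers, y is the line along which they close (so a half turn about z gives the same grasp; the last joint's range is limited). The gripper opens to 85 mm and grips with 20 to 120 N. Pads are 22 mm wide; open, the fingers measure 114 mm over their backs; the gripper's body (76 mm by 85 mm) begins 54 mm behind the grasp point. The pads swing forward as they close: fully open they stand 13 mm farther back than shut.
Start: joints at [-1.365, 0.313, 1.498, -0, 1.331, -0.223], TCP at [218.273, -477.481, 239.294] pointing down, gripper open.
Joint ranges: [-2.94, 2.94], [-0.97, 2.17], [0.19, 2.56], [-1.23, 4.37], [0.02, 3.11], [-2.88, 2.88]. Speed limits (rad/s): [2.39, 2.39, 3.01, 3.14, 3.14, 3.14].

INTERFACE

Orientations are given as a unit quaternion [w, x, y, z].
In Python, from rig import * gives the robot as it stands.
- The arm moves only by the shell command python3 -m handwheel 'ROWS' [FORCE]. ROWS is JSON, a list that holds one entry, the list of rows, each a list of 7 numbers: the shift along the world's x, y, z in mm, then the turn, a rotation vector about the world's x, y, z in degrees, then the opening, from -1 (shut) to 1 (fully open). A call has 1 to 8 rows; each row shifts and turns the commanded pose from where the row before left it; what a row does not reach is not made up. A row lasts 1/8 s, in which the tool goes at most 62.5 mm and 10.7 degrees, less where a joint would pass 70% of its speed; a pose out of reach is approached as far as the arm can. A call is refused whole if a number of a shift passes 62.5 or a number of a turn 10.7, either way. A call with a gripper value outside its range is refused whole. The fingers move at their own pace and stop on an object; FORCE is the grip in N (left out, the last holds). Time passes only in rows, so rows that do not move let the fingers close. It gives the time, the measured TCP pose, the force, the opening and the grip force at its end, in the units of the state.
- sense(): the state, without advancing time (a new reading comes with each control period).
- capture(name): name is "scene" or "top" or "wrist"; returns a dict with "image" (400x640x3 uint8, red, green, blue), "fx", "fy", "cx", "cy" (pixels), "rvec" (rotation vector, rad) and "tvec" (3), from world to camera coordinates, as OpenCV has them; the wrist camera has in their place "hand_eye" (4x4, takes a point from camera to tool coordinates, whose origin is the TCP and whose axes are the flange's). Camera axes: x right, y down, z forward; pixel columns grow to the right and rows downward; lengths in mm; the calibration is good to about 2 mm. A picture is of the moment at which its call begins: read the wrist's pose just before it. There is no depth.
- finish_job(): hands the job in; it is judged then, once.
The state is a dict: "time_s": time; "joints": joint angles; "dq": joint speeds; "tau": joint torques, N m; "eef_pos": TCP position; "ee_rot": TCP orientation; "force": force on the tool from outside, world axes, zero at the start; "wrist_torque": the same for the moment, N m; "grip_width": opening from 0.0 (shut) to 1.0 (fully open); "grip_force": force on a finger pad.
Only numpy, scipy, OpenCV 4.12 (cv2) and the standard library are available. Lean on these libraries where they do the work, as an engineer would, in place of code of your own. Each camera call takes 0.05 s, during which the arm holds its last target. There are 200 camera calls.

TASK

Take the bur block with the long burs out of the row and lay it flat in the cradle of the inspection stand, burs up, holding it by the block and never by the burs; it will have to be set down on the mat and taken again by its long faces. Then pull the lever over until its pointer lines up with the tab on the scale arc, and let go with the block still lying flat in the cradle. Leave the tab and everything else on the counter as it is.

Things in the scene. Friction and masses are not known exactly. Their poses are not given: they have to be found in the camera images.
- long_block: the bur block with the LONG burs (31 to 35 mm above the block top; at most 18 mm on the two other blocks of the row). A solid block 36 mm along its x, 64 mm along its y, 30 mm high, blue below and white above, about 0.16 kg; origin at the centre of its underside, z up. At any place in the row; there only its two short end faces (64 mm apart, along its y) are free for fingers
- long_block_burs: the ten thin steel burs standing on the long block, within 9 mm of its middle in x and 25 mm in y, from 30 to 65 mm above its underside: delicate, not to be gripped. Same origin and axes as long_block
- rack: flat steel rack plate 180 x 140 mm, fixed, its top 7 mm above the counter; origin under its centre. Three bur blocks stand on it in a row along its x, 43 mm apart centre to centre, so only 7 mm gaps between their long faces
- mat: plain grey mat 150 (x) x 130 (y) x 2 mm, fixed, origin under its centre: kept clear, a place to set the block down and take it again by its long faces
- stand: tilting inspection stand, fixed: white base 130 x 150 x 12 mm, origin under the cradle's centre; its -x side faces the robot, its y is parallel to the hinge. Two posts 82 mm high at y = +47 and -47 mm; upright aluminium scale arc at y = -57 mm (radius 85 mm about the hinge); the lever is outside the arc, at y = -83 mm
- hinge (a point): point on the hinge axis in the middle of the stand, 70 mm above the counter; the axis runs along the stand's y
- cradle (a joint): tilt of cradle and lever (one rigid piece), rad: 0 = cradle level, lever leaning 0.4 rad away from the robot (stand's +x); grows as the lever is pulled towards the robot (stand's -x), tipping the cradle the same way, burs towards the robot; stop at 1.0. Stiff hinge (0.5 N m, 4 N at the grip), stays where it is left; starts at 0 to 0.08
- seat (a point): centre of the cradle's floor, 15 mm below the hinge axis; axes of the cradle (the stand's when level). Steel cradle, open above: 44 mm between 10 mm high lips (5 mm thick) along x, 72 mm between 40 mm high end cheeks (4 mm thick) along y: the block lies with its 64 mm along the stand's y and is held there only by its long faces, above the lips
- lever_grip (a point): middle of the lever's black round cross-bar grip (16 mm thick, 62 mm long, parallel to the hinge, from 80 to 142 mm to the stand's -y side), 130 mm from the hinge axis; when the lever is upright it is 200 mm above the counter. Axes those of the cradle
- pointer (a point): tip of the small steel pointer fin on the lever, 98 mm from the hinge axis, next to the arc; axes those of the cradle
- tab (a joint): angle at which the dark steel tab is set on the scale arc, rad, measured as cradle: the pointer lines up with the tab when both joints read the same. Set somewhere between 0.3 and 0.7 and stiff; must stay where it is
- tab_mark (a point): the point of the tab (8 mm wide along the arc, 24 mm radially, from 78 to 102 mm from the hinge axis) that the pointer should meet, 98 mm from the hinge axis; axes turn with tab
- short_block1: the first of the two other bur blocks: same size and material as long_block but with short burs standing at most 18 mm above the block top; origin at the centre of its underside
- short_block2: the second short-bur block, same as short_block1
- tumbler: open steel instrument tumbler, 52 mm across and 128 mm high, on a round foot 90 mm across; origin under its centre; stands beyond the mat
- dishes: stack of three round glass dishes, 94 mm across, 47 mm high; origin under its centre; beyond the mat
- jar: amber glass jar with a white cap, 60 mm across, 75 mm high; origin under its centre
- brush: cleaning brush, 130 mm long, lying on the counter just beyond the mat
- bottle: white bottle, 66 mm across, 180 mm high; origin under its centre; far right
- tray: empty shallow steel tray 100 x 140 x 25 mm; origin under its centre; far right

How it is judged (in metres and radians):
On the way, in this order (a step that is already met when the one before it is completed fails the run):
1. the long-bur block lies flat in the cradle, burs up, let go (x of long_block in the frame of seat between -0.008 and 0.008 m and y of long_block in the frame of seat between -0.008 and 0.008 m and z of long_block in the frame of seat between -0.005 and 0.005 m and angle between the z axis of long_block and the z axis of seat, either way round below 0.12 rad and angle between the y axis of long_block and the y axis of seat, either way round below 0.15 rad and angle between long_block's own z axis and vertical below 1.4 rad and contact force between the fingers and long_block below 0.2 N), for 0.2 s.
2. the lever's pointer lines up with the tab, with the block in the cradle (x of long_block in the frame of seat between -0.008 and 0.008 m and y of long_block in the frame of seat between -0.008 and 0.008 m and z of long_block in the frame of seat between -0.005 and 0.005 m and angle between the z axis of long_block and the z axis of seat, either way round below 0.12 rad and angle between the y axis of long_block and the y axis of seat, either way round below 0.15 rad and angle between long_block's own z axis and vertical below 1.4 rad and angle between the z axis of pointer and the z axis of tab_mark, either way round below 0.08 rad), for 0.2 s.
At the end, for the whole second after the job is handed in: The long-bur block lies flat on the cradle floor, burs up (within 8 mm of its centre along x and y, 5 mm in height, 0.12 rad of flat, 0.15 rad in yaw, either way round), the lever's angle is within 0.08 rad of the tab's, all at rest and released (all of step 2 and linear speed of long_block below 0.02 m/s and velocity of joint cradle between -0.03 and 0.03 rad/s); the robot touches nothing.
It fails at once if the burs are gripped or pressed (over 3 N) (contact force between the fingers and long_block_burs above 3 N).
It fails at once if the tab is shifted by more than 6 mm (distance of tab_mark from where it was at the start of the episode above 0.006 m).
It fails at once if another thing on the counter is shifted by more than 25 mm or tipped over (distance of any of short_block1, short_block2, tumbler, dishes, jar, brush, bottle, tray from where it was at the start of the episode above 0.025 m or angle between any of short_block1, short_block2, tumbler, dishes, jar, bottle, tray's own z axis and vertical above 0.5 rad).
It also fails if it takes over 58 s, if anything falls off the work surface, if the arm or the gripper's body presses on something with over 40 N, if the wrist force passes 120 N, or if a joint passes its speed limit or range.

## Working session

There is one attempt and no reset: what is moved stays moved. The work goes in short steps, Python scripts to look and compute and a shell command to move; the robot and the scene stay as the last step left them, time stands still between calls to the robot, and variables do not carry over. Pictures are saved under pics/ and viewed, at most 10 in all, crops included, and the job is handed in when it is done.

```bash
mkdir -p pics; ls
cat > h.py <<'E'
from rig import *
import numpy as np, cv2
from scipy.spatial.transform import Rotation as R
def cam(name):
    s=sense(); c=capture(name)
    K=np.array([[c['fx'],0,c['cx']],[0,c['fy'],c['cy']],[0,0,1.]])
    if 'rvec' in c:
        Rm=cv2.Rodrigues(np.array(c['rvec'],float))[0]; t=np.array(c['tvec'],float).ravel()
        Rw=Rm.T; o=-Rm.T@t
    else:
        q=s['ee_rot']; Re=R.from_quat([q[1],q[2],q[3],q[0]]).as_matrix(); H=np.array(c['hand_eye'])
        Rw=Re@H[:3,:3]; o=Re@H[:3,3]+np.array(s['eef_pos'])
    return dict(im=c['image'],K=K,Rw=Rw,o=o)
def ray(c,uv):
    d=c['Rw']@np.linalg.inv(c['K'])@np.array([uv[0],uv[1],1.]); return c['o'],d/np.linalg.norm(d)
def onz(c,uv,z):
    o,d=ray(c,uv); return o+d*(z-o[2])/d[2]
def proj(c,p):
    q=c['K']@c['Rw'].T@(np.array(p,float)-c['o']); return q[:2]/q[2]
def save(c,n): cv2.imwrite('pics/'+n,c['im'][:,:,::-1]); np.savez('pics/'+n+'.npz',**c)
def load(n): return dict(np.load('pics/'+n+'.npz'))
E
python3 - <<'E'
from h import *
for n in('scene','top'):
    c=cam(n); save(c,n+'1.png'); print(n,c['o'],c['Rw'][:,2])
print(sense())
E
```

```text
pics
scene [1174.64441176  136.74357819  802.02473234] [-0.6490136  -0.22223147 -0.72759502]
top [ 488.52862237  -49.16793229 1184.23472571] [ 0.0687984  -0.00462713 -0.99761985]
{'time_s': 0.1, 'joints': array([-1.36537816e+00,  3.13385685e-01,  1.49834465e+00,  2.31917124e-05,
        1.33100928e+00, -2.23401026e-01]), 'dq': array([ 7.40826785e-04, -2.46208255e-04, -3.56747819e-03, -1.36332124e-04,
        1.75072946e-05, -2.97576561e-04]), 'tau': array([ 1.93551787e-03, -4.12899256e+01, -2.60143054e+01, -1.73470103e-04,
        2.98892905e-03,  1.54117743e-05]), 'eef_pos': array([ 218.24199591, -477.25119942,  238.80277631]), 'ee_rot': array([-5.73356380e-04,  9.77102611e-01,  2.12767850e-01,  1.64183882e-05]), 'force': array([ 0.7877311 , -0.24821072, -0.06847418]), 'wrist_torque': array([-0.00667181, -0.03686256,  0.04092014]), 'grip_force': 0.0, 'grip_width': 1.0012006562191174}
```

View pics/scene1.png

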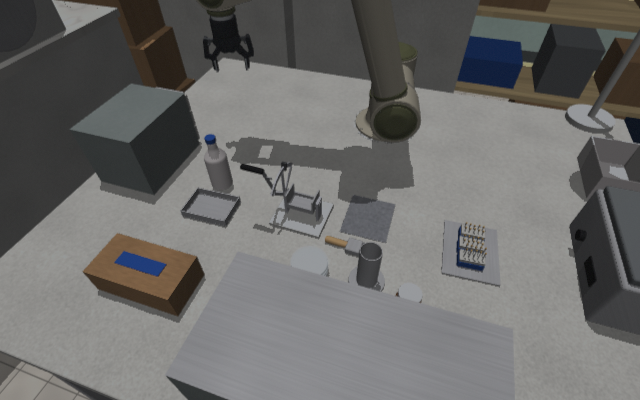

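View pics/top1.png

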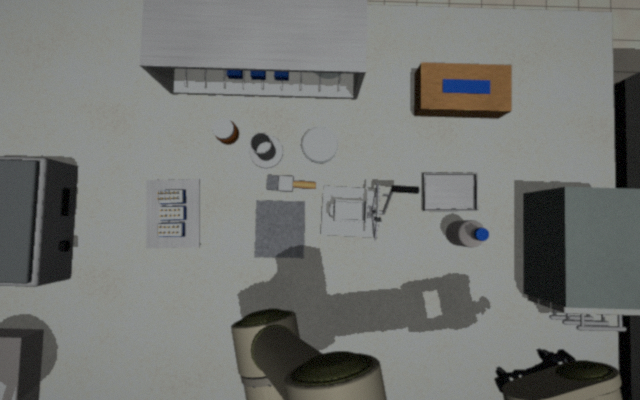

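Scene: rack with the three blocks at the right (470,250), mat (368,218), stand (300,205). Top: rack (173,213), mat (280,229), stand (348,211), lever grip (405,189).

Run:
```python
from h import *
t=load('top1.png'); s=load('scene1.png')
a=cv2.resize(t['im'][170:260,135:215],(400,450),interpolation=cv2.INTER_CUBIC)[:300+0]
def cr(im,x,y,w,h,k): return cv2.resize(im[y:y+h,x:x+w],(w*k,h*k),interpolation=cv2.INTER_CUBIC)
o=np.zeros((600,800,3),np.uint8)
def put(p,x,y): o[y:y+p.shape[0],x:x+p.shape[1]]=p[:600-y,:800-x]
put(cr(t['im'],140,172,66,80,4),0,0)       # top rack  x4
put(cr(t['im'],310,170,120,75,4),300,0)    # top stand x4
put(cr(s['im'],435,215,70,70,4),0,320)
put(cr(s['im'],235,150,110,70,4),300,310)
cv2.imwrite('pics/comp.png',o[:,:,::-1])
for n,uv,z in[('rackcorners',(148,180),7),('',(199,180),7),('',(147,247),7),('',(199,248),7),('mat',(256,201),2),('',(304,201),2),('',(255,257),2),('',(304,257),2)]: print(n,onz(t,uv,z).round(0))
```

```text
rackcorners [595. 395.   7.]
 [599. 261.   7.]
 [419. 388.   7.]
 [421. 252.   7.]
mat [548. 108.   2.]
 [552. -19.   2.]
 [401. 105.   2.]
 [404. -23.   2.]
```

View pics/comp.png

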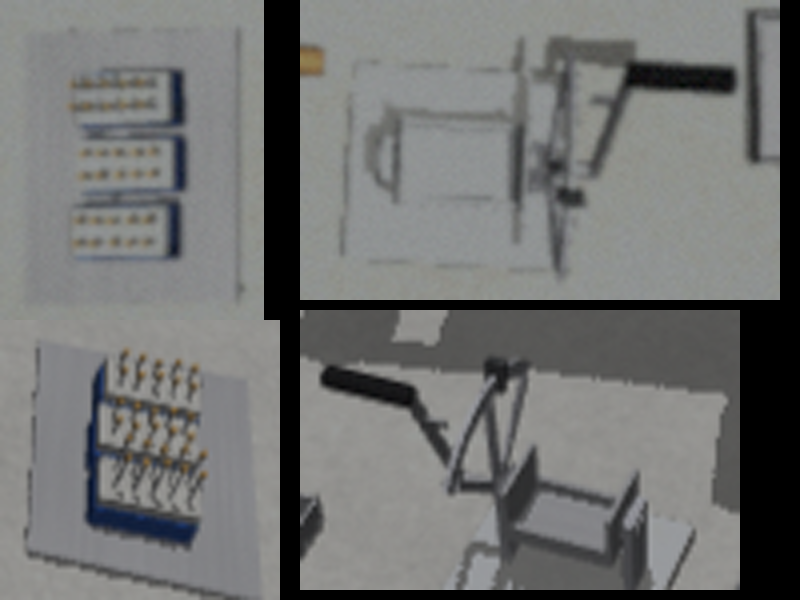

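Top view: the far block (top of the row, largest x) shows bur tips leaning well outside its outline, and in the scene view it has the tallest burs. Moving over the rack to confirm with the wrist camera.

```bash
python3 -m handwheel '[[[0,50,40,0,0,-7.4,1],[0,50,40,0,0,-7.4,1],[20,50,0,0,0,-7.4,1],[20,50,0,0,0,0,1],[20,50,0,0,0,0,1],[20,50,0,0,0,0,1],[20,50,0,0,0,0,1],[20,50,0,0,0,0,1]]]' && python3 -m handwheel '[[[25,50,0,0,0,0,1],[25,50,0,0,0,0,1],[25,50,0,0,0,0,1],[25,50,0,0,0,0,1],[25,50,0,0,0,0,1],[25,50,0,0,0,0,1],[25,50,0,0,0,0,1],[25,50,0,0,0,0,1]]]' && python3 -m handwheel '[[[0,0,0,0,0,0,1],[0,0,0,0,0,0,1]]]'
python3 - <<'E'
from h import *
c=cam('wrist'); save(c,'w1.png'); print(c['o'],c['Rw']); print(sense()['joints'])
E
```

```text
time_s: 1.1
eef_pos: [338.4, -78.1, 317.4]
ee_rot: [0.0, 1.0, 0.02, 0.0]
force: [1.6, -0.7, 0.1]
grip_width: 1.0
grip_force: 0.0
time_s: 2.1
eef_pos: [538.7, 321.9, 317.0]
ee_rot: [0.0, 1.0, 0.021, -0.0]
force: [0.0, -0.3, -0.2]
grip_width: 0.999
grip_force: 0.0
time_s: 2.35
eef_pos: [538.1, 319.8, 317.0]
ee_rot: [0.0, 1.0, 0.021, -0.0]
force: [0.4, -0.5, -0.5]
grip_width: 1.0
grip_force: 0.0
[614.52006743 321.91304753 450.95322746] [[ 4.13718234e-02 -9.53141448e-01 -2.99682752e-01]
 [-9.99143516e-01 -3.92333036e-02 -1.31522459e-02]
 [ 7.78406284e-04  2.99970211e-01 -9.53948251e-01]]
[ 3.48819335e-01  5.14153503e-01  1.00526098e+00 -2.30911338e-04
  1.62225229e+00  1.87888290e+00]
```

View pics/w1.png

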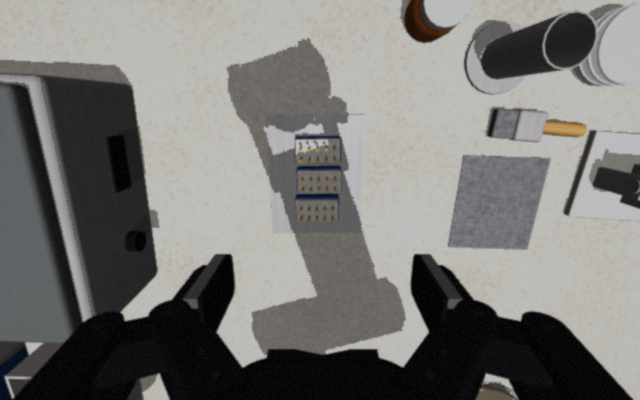

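Wrist view confirms it: the top block in the image (largest x, around (318,151)) has the long burs. Measuring by blue mask.

Run:
```python
from h import *
w=load('w1.png'); t=load('top1.png'); s=load('scene1.png')
def blobs(c,x,y,ww,h,nm):
    im=c['im'][y:y+h,x:x+ww].astype(int); m=((im[...,2]-im[...,0]>35)).astype(np.uint8)
    n,l,st,ce=cv2.connectedComponentsWithStats(m)
    for k in range(1,n):
        if st[k,4]>8: print(nm,st[k]+[x,y,0,0,0], (np.array(ce[k])+[x,y]).round(1))
blobs(w,260,110,110,130,'w'); blobs(t,140,172,70,80,'t'); blobs(s,430,210,75,75,'s')
o=np.zeros((600,800,3),np.uint8)
p=cv2.resize(w['im'][120:230,265:365],None,fx=5.4,fy=5.4,interpolation=cv2.INTER_CUBIC); o[:p.shape[0],:p.shape[1]]=p[:600]
cv2.imwrite('pics/wz.png',o[:,:540,::-1])
print(w['K'],t['K'])
```

```text
w [295 137  28   2  35] [307.4 137.3]
w [326 136  13   2  14] [332.4 136.9]
w [298 167  42   2  83] [318.7 167.5]
w [296 195  42   4 128] [316.6 196.2]
s [459 227   2   8  10] [459.8 230.5]
s [457 238   3  14  16] [458.  245.1]
s [457 253  27  17 112] [468.8 264.7]
[[304.59705805   0.         322.27837506]
 [  0.         304.59705805 199.32684258]
 [  0.           0.           1.        ]] [[445.79946802   0.         317.66184475]
 [  0.         445.79946802 194.59910049]
 [  0.           0.           1.        ]]
```

View pics/wz.png

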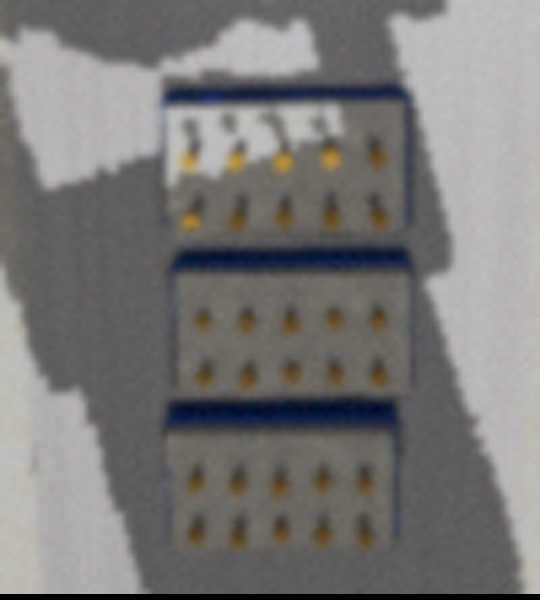

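```bash
cat >> h.py <<'E'
def z2(u,v): return ((u+.5)/5.4-.5+265,(v+.5)/5.4-.5+120)
E
python3 - <<'E'
from h import *
w=load('w1.png'); t=load('top1.png')
for n,cs in [('long',[(166,103),(406,101),(407,233),(166,233)]),('mid',[(175,268),(411,265),(410,393),(176,396)]),('near',[(168,430),(396,428),(396,545),(170,548)])]:
    P=np.array([onz(w,z2(*u),37) for u in cs]); print(n,P.round(1).tolist(),P.mean(0).round(1), 'yaw',np.degrees(np.arctan2(*( (P[0]-P[1])[:2]*[-1,1]))).round(1))
T=[(72/4+140,70/4+172),(172/4+140,68/4+172),(173/4+140,122/4+172),(76/4+140,126/4+172)]
P=np.array([onz(t,u,37) for u in T]);print(P.round(1).tolist(),P.mean(0))
E
```

```text
long [[568.2, 355.8, 37.0], [571.1, 296.3, 37.0], [538.1, 294.1, 37.0], [535.6, 355.3, 37.0]] [553.2 325.4  37. ] yaw 2.8
mid [[526.6, 352.9, 37.0], [529.9, 292.6, 37.0], [495.8, 290.9, 37.0], [492.5, 352.1, 37.0]] [511.2 322.1  37. ] yaw 3.1
near [[483.1, 354.0, 37.0], [486.1, 294.0, 37.0], [453.1, 292.1, 37.0], [449.7, 353.0, 37.0]] [468.  323.3  37. ] yaw 2.9
[[568.9, 356.9, 37.0], [572.1, 292.8, 37.0], [537.3, 290.4, 37.0], [532.9, 352.5, 37.0]] [552.81396773 323.14023741  37.        ]
```

```bash
python3 -m handwheel '[[[8,2,-60,0,0,0,1],[7,3,-60,0,0,0,1],[0,0,-60,0,0,0,1],[0,0,-50,0,0,0,1],[0,0,-30,0,0,0,1],[0,0,-20,0,0,0,1],[0,0,0,0,0,0,1],[0,0,0,0,0,0,1]]]'
python3 - <<'E'
from h import *
c=cam('wrist'); save(c,'w2.png'); s=sense(); print(s['eef_pos'])
E
```

```text
time_s: 3.4
eef_pos: [554.1, 325.2, 39.1]
ee_rot: [-0.0, 1.0, 0.021, 0.001]
force: [-0.9, -0.3, 0.6]
grip_width: 1.002
grip_force: 0.0
[554.07752205 325.28614284  39.13998153]
```

View pics/w2.png

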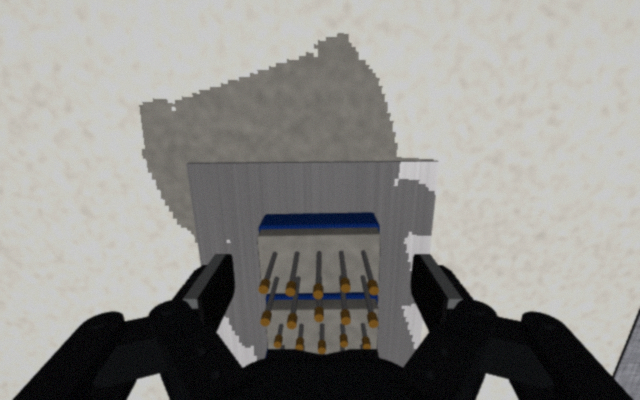

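Block between the open fingers: white top's far edge at row 234, columns 259–379; finger tips around (232,258) and (413,258).

Run:
```python
from h import *
c=load('w2.png')
print(onz(c,(259,234),37),onz(c,(379,234),37),onz(c,(261,228),7+15),onz(c,(376,214),7))
e=np.array([554.1,325.2])
for uv,sg in[((232,256),1),((232,283),1),((190,300),1),((413,256),-1),((413,283),-1)]:
    o,d=ray(c,uv); k=(e[1]+sg*42.5-o[1])/d[1]; print(uv,(o+d*k).round(1))
```

```text
[568.85176442 355.44767104  37.        ] [571.26117258 297.20180377  37.        ] [565.65511179 357.42152362  22.        ] [570.80600341 293.56828946   7.        ]
(232, 256) [558.9 367.7  41.6]
(232, 283) [545.4 367.7  43.8]
(190, 300) [567.6 367.7  88.4]
(413, 256) [565.3 282.7  47. ]
(413, 283) [554.2 282.7  52.1]
```

```bash
python3 -m handwheel '[[[-1,0,-12,0,0,0,1],[0,0,-12,0,0,0,1],[0,0,0,0,0,0,1],[0,0,0,0,0,0,-1],[0,0,0,0,0,0,-1],[0,0,0,0,0,0,-1],[0,0,0,0,0,0,-1]]]' 40
```

```text
time_s: 4.32
eef_pos: [552.6, 325.3, 14.0]
ee_rot: [-0.0, 1.0, 0.021, 0.001]
force: [-0.6, -0.0, 4.5]
grip_width: 0.737
grip_force: 45.7
```

```bash
python3 -m handwheel '[[[0,0,30,0,0,0,-1],[0,0,50,0,0,0,-1],[-10,-40,20,0,0,0,-1],[-13,-50,0,0,0,0,-1],[-14,-50,0,0,0,0,-1],[-14,-50,0,0,0,0,-1],[-13,-50,0,0,0,0,-1],[-12,-42,-10,0,0,0,-1]]]' && python3 -m handwheel '[[[0,0,-40,0,0,0,-1],[0,0,-35,0,0,0,-1],[0,0,-10,0,0,0,-1],[0,0,0,0,0,0,-1],[0,0,0,0,0,0,-1]]]'
```

```text
time_s: 5.32
eef_pos: [475.8, 41.5, 103.5]
ee_rot: [0.0, 1.0, 0.02, 0.0]
force: [0.2, -0.2, -1.0]
grip_width: 0.742
grip_force: 45.2
time_s: 5.95
eef_pos: [477.0, 43.2, 19.5]
ee_rot: [0.0, 1.0, 0.021, 0.001]
force: [0.2, -0.4, -1.5]
grip_width: 0.736
grip_force: 45.1
```

Lower to the mat (TCP ≈ 9), release, rise.

```bash
python3 -m handwheel '[[[0,0,-6,0,0,0,-1],[0,0,-4,0,0,0,-1],[0,0,0,0,0,0,-1]]]'; python3 -m handwheel '[[[0,0,-1,0,0,0,-1],[0,0,0,0,0,0,-1],[0,0,0,0,0,0,1],[0,0,0,0,0,0,1],[0,0,0,0,0,0,1]]]' && python3 -m handwheel '[[[0,0,30,0,0,0,1],[0,0,50,0,0,0,1],[-20,0,50,0,0,0,1],[-20,-30,50,0,0,0,1],[-20,-50,0,0,0,0,1],[0,0,0,0,0,0,1],[0,0,0,0,0,0,1]]]'
python3 - <<'E'
from h import *
c=cam('wrist'); save(c,'w3.png'); s=sense(); print(s['eef_pos'])
E
```

```text
time_s: 6.32
eef_pos: [476.4, 43.2, 8.9]
ee_rot: [0.0, 1.0, 0.021, 0.0]
force: [-2.2, 0.1, 7.1]
grip_width: 0.74
grip_force: 46.2
time_s: 6.95
eef_pos: [476.2, 43.1, 7.2]
ee_rot: [-0.0, 1.0, 0.021, -0.0]
force: [-0.2, 0.7, -0.4]
grip_width: 0.995
grip_force: 0.0
time_s: 7.82
eef_pos: [416.3, -36.6, 187.2]
ee_rot: [-0.0, 1.0, 0.02, -0.0]
force: [1.4, 0.7, 0.9]
grip_width: 0.999
grip_force: 0.0
[416.41166944 -36.22774953 187.09801361]
```

View pics/w3.png

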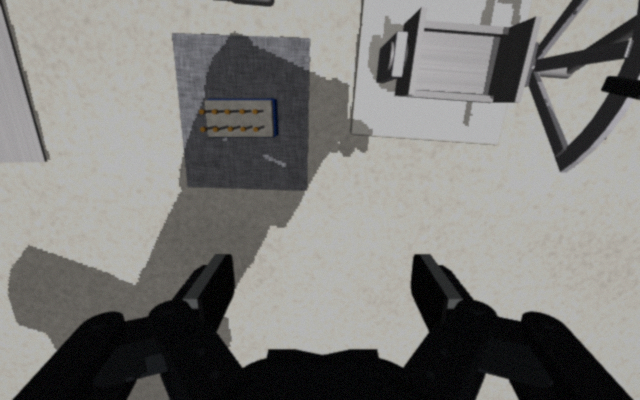

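Block sits upright on the mat (top at 205–273 × 99–137); stand at upper right, cradle floor about (455,65). A camera position over the stand gives a better measurement.

```bash
python3 -m handwheel '[[[0,-50,20,0,0,0,1],[20,-50,0,0,0,0,1],[20,-30,0,0,0,0,1],[0,0,0,0,0,0,1],[0,0,0,0,0,0,1]]]'
python3 - <<'E'
from h import *
c=cam('wrist'); save(c,'w4.png'); print(c['o'],proj(c,(530,-165,55)))
u,v=proj(c,(530,-165,55)); x0=int(np.clip(u-110,0,375)); y0=int(np.clip(v-100,0,200)); print(x0,y0)
p=cv2.resize(c['im'][y0:y0+200,x0:x0+266],None,fx=3,fy=3,interpolation=cv2.INTER_CUBIC)
cv2.imwrite('pics/w4z.png',p[:,:,::-1])
E
```

```text
time_s: 8.5
eef_pos: [456.3, -165.6, 206.9]
ee_rot: [-0.0, 1.0, 0.021, -0.001]
force: [0.2, -0.1, -0.3]
grip_width: 1.001
grip_force: 0.0
[ 532.75192098 -163.52498528  340.79699789] [324.00584348 106.75045791]
214 6
```

View pics/w4z.png

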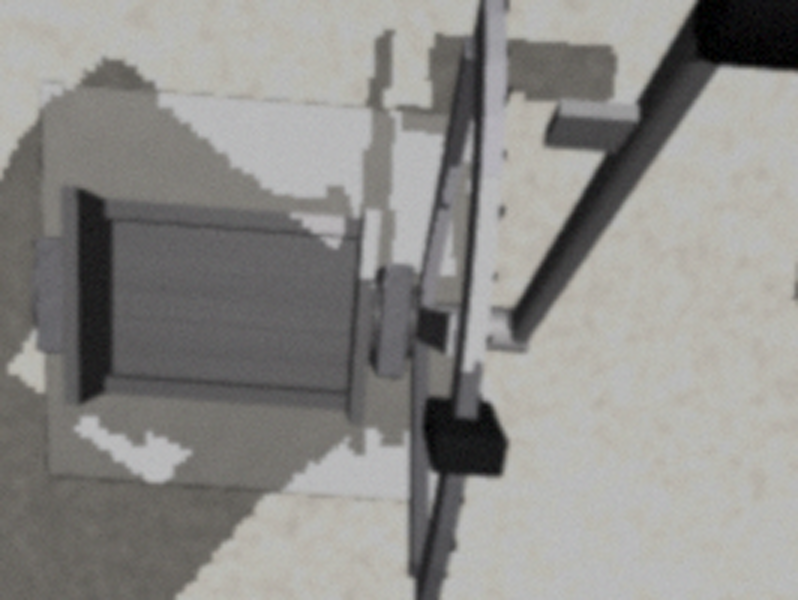

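Zoomed (×3, origin 214,6): cradle floor between lips at rows ~219/376, left cheek inner edge column 80, right cheek 355; tab is the black box at (465,437), pointer fin at (595,125).

Run:
```python
from h import *
c=load('w4.png'); z=lambda x,y:((x+.5)/3-.5+214,(y+.5)/3-.5+6)
def q(n,x,y,h): print(n,onz(c,z(x,y),h).round(1))
q('baseTL',42,82,12);q('baseBL',50,474,12);q('baseBR?',408,498,12);q('baseTR?',440,112,12)
q('farlip in L',110,219,65);q('farlip in R',358,238,65);q('farlip out L',105,201,65);q('nearlip in L',108,377,65);q('nearlip in R',350,393,65);q('near out',108,393,65); q('near outR',350,409,65)
q('LcheekT top',80,190,95);q('LcheekB',80,400,95);q('L outT',65,187,95);q('RcheekT',364,210,95);q('RcheekB',350,420,95)
for z_ in (165,170,172): q('tab',467,405,z_)
q('post L',47,295,82); q('postR',395,320,82)
t=load('w3.png')
P=np.array([onz(t,u,32) for u in[(205,99),(272,99),(272,137),(205,137)]]);print(P.round(1),P.mean(0))
```

```text
baseTL [593.7 -69.2  12. ]
baseBL [465.8 -65.7  12. ]
baseBR? [ 462.5 -196.5   12. ]
baseTR? [ 590.5 -197.9   12. ]
farlip in L [ 550.1 -101.8   65. ]
farlip in R [ 548.1 -171.8   65. ]
farlip out L [ 554.7 -100.5   65. ]
nearlip in L [ 506.4 -100.    65. ]
nearlip in R [ 504.8 -171.7   65. ]
near out [501.8 -99.9  65. ]
near outR [ 500.1 -172.    65. ]
LcheekT top [ 554.6 -101.3   95. ]
LcheekB [503.  -99.3  95. ]
L outT [555.1 -97.6  95. ]
RcheekT [ 553. -172.   95.]
RcheekB [ 500.8 -171.2   95. ]
tab [ 513.7 -191.1  165. ]
tab [ 514.2 -190.3  170. ]
tab [ 514.4 -190.   172. ]
post L [529.1 -88.1  82. ]
postR [ 526.6 -182.5   82. ]
[[492.4  71.3  32. ]
 [494.9  10.9  32. ]
 [461.1  11.2  32. ]
 [458.6  73.8  32. ]] [476.75965895  41.76531989  32.        ]
```

```bash
cat >> h.py <<'E'
YAW=np.radians(-1.5); C=np.array([527.5,-135.7,70.]); SX=np.array([np.cos(YAW),np.sin(YAW),0]); SY=np.array([-np.sin(YAW),np.cos(YAW),0])
def cyl(c,uv,r):  # ray x cylinder about hinge -> joint angle, stand y
    from scipy.optimize import brentq
    o,d=ray(c,uv); f=lambda k:(lambda p:np.hypot(p@SX,p[2])-r)(o+d*k-C)
    ks=np.arange(0,1600,1.); v=[f(k) for k in ks]; out=[]
    for i in range(len(ks)-1):
        if v[i]*v[i+1]<0:
            p=o+d*brentq(f,ks[i],ks[i+1])-C; out.append((round(0.4-np.arctan2(p@SX,p[2]),3),round(p@SY,1)))
    return out
E
python3 - <<'E'
from h import *
w,t,s=load('w4.png'),load('top1.png'),load('scene1.png'); z=lambda x,y:((x+.5)/3-.5+214,(y+.5)/3-.5+6)
print('tab w',cyl(w,z(465,437),90),'top',cyl(t,(377.6,219),90),'scene',cyl(s,(283.6,165.4),90))
m=lambda c,x,y,ww,h:(np.array(cv2.connectedComponentsWithStats((c['im'][y:y+h,x:x+ww].max(2)<45).astype(np.uint8))[3])+[x,y],cv2.connectedComponentsWithStats((c['im'][y:y+h,x:x+ww].max(2)<45).astype(np.uint8))[2][:,4])
for n,c,a in(('top',t,(370,180,50,45)),('scene',s,(238,155,55,25)),('w',w,(350,130,40,45))):
    ce,ar=m(c,*a)
    for p,k in zip(ce[1:],ar[1:]):
        if k>8: print(n,p.round(1),k,'r90',cyl(c,p,90),'r130',cyl(c,p,130))
print('pointer',cyl(w,z(595,108),98))
E
```

```text
tab w [(np.float64(0.618), np.float64(-57.2)), (np.float64(3.048), np.float64(-84.2))] top [(np.float64(0.612), np.float64(-58.2)), (np.float64(3.373), np.float64(-82.9))] scene [(np.float64(0.643), np.float64(-56.9)), (np.float64(1.702), np.float64(-91.0))]
top [404.3 189. ] 139 r90 [(np.float64(-0.261), np.float64(-120.0)), (np.float64(-1.896), np.float64(-145.8))] r130 [(np.float64(-0.001), np.float64(-110.4)), (np.float64(-2.156), np.float64(-155.3))]
scene [252.  168.6] 113 r90 [(np.float64(0.193), np.float64(-130.2)), (np.float64(2.213), np.float64(-201.6))] r130 [(np.float64(0.01), np.float64(-109.2)), (np.float64(2.397), np.float64(-222.6))]
scene [284.  165.5] 22 r90 [(np.float64(0.645), np.float64(-55.8)), (np.float64(1.7), np.float64(-89.6))] r130 [(np.float64(0.243), np.float64(-33.8)), (np.float64(2.102), np.float64(-111.6))]
w [367.5 152.1] 527 r90 [(np.float64(0.623), np.float64(-56.6)), (np.float64(3.037), np.float64(-82.9))] r130 [(np.float64(0.508), np.float64(-50.0)), (np.float64(3.152), np.float64(-89.4))]
pointer [(np.float64(-0.031), np.float64(-73.5)), (np.float64(-1.931), np.float64(-113.0))]
```

```bash
python3 -m handwheel '[[[0,30,0,0,0,10,1],[0,30,0,0,0,10,1],[0,30,0,0,0,10,1],[0,30,0,0,0,10,1],[0,30,0,0,0,10,1],[5,30,0,0,0,10,1],[5,28,0,0,0,10,1],[10,0,0,0,0,10,1]]]' && python3 -m handwheel '[[[0,0,-40,0,0,10,1],[0,0,-50,0,0,0,1],[0,0,-30,0,0,0,1],[0,0,0,0,0,0,1],[0,0,0,0,0,0,1]]]'
python3 - <<'E'
from h import *
c=cam('wrist'); save(c,'w5.png'); s=sense(); q=s['ee_rot']; print(s['eef_pos'],R.from_quat([q[1],q[2],q[3],q[0]]).as_matrix().round(3), s['joints'])
im=c['im'].astype(int); m=(im[...,2]-im[...,0]>25).astype(np.uint8); n,l,st,ce=cv2.connectedComponentsWithStats(m)
for k in range(1,n):
    if st[k,4]>30: print(st[k])
for x in(-18,18):
  for y in(-32,32): print(proj(c,[476.7+x,42+y,32]).round(0))
E
```

```text
time_s: 9.55
eef_pos: [475.6, 43.7, 207.6]
ee_rot: [-0.0, 0.749, 0.662, 0.0]
force: [0.2, -0.1, -1.1]
grip_width: 0.998
grip_force: 0.0
time_s: 10.18
eef_pos: [476.8, 41.5, 88.8]
ee_rot: [0.001, 0.692, 0.722, 0.001]
force: [0.2, 0.0, 0.1]
grip_width: 0.999
grip_force: 0.0
[476.95734685  41.36079507  88.93975202] [[-0.042  0.999  0.003]
 [ 0.999  0.042 -0.   ]
 [-0.001  0.003 -1.   ]] [-1.58876902e-01  3.96210793e-01  1.81896797e+00 -5.09976859e-06
  9.23737747e-01 -2.00818311e-01]
[296 166  53  10 384]
[295. 262.]
[296. 173.]
[346. 264.]
[352. 175.]
```

View pics/w5.png

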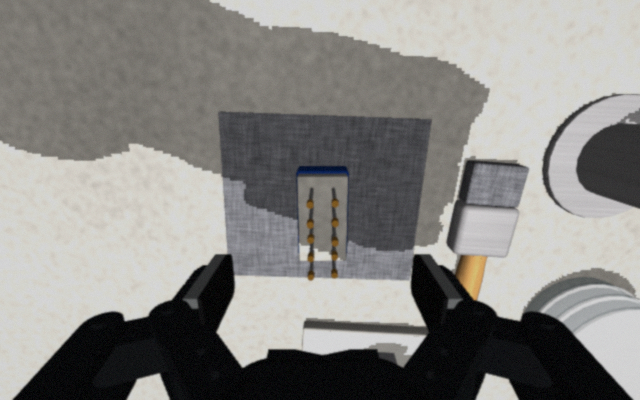

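Block is centred between the fingers (297–348 × 167–260), axes aligned. Descend and grip by the long faces.

```bash
python3 -m handwheel '[[[0,0,-40,0,0,0,1],[0,0,-26,0,0,0,1],[0,0,-11,0,0,0,1],[0,0,0,0,0,0,1],[0,0,0,0,0,0,-1],[0,0,0,0,0,0,-1],[0,0,0,0,0,0,-1],[0,0,0,0,0,0,-1]]]' 40 && python3 -m handwheel '[[[0,0,0,0,0,0,-1],[0,0,0,0,0,0,-1]]]'
```

```text
time_s: 11.22
eef_pos: [476.6, 41.1, 11.1]
ee_rot: [0.0, 0.692, 0.722, 0.0]
force: [0.1, 0.7, 5.6]
grip_width: 0.415
grip_force: 40.5
time_s: 11.48
eef_pos: [476.6, 41.1, 11.1]
ee_rot: [0.0, 0.692, 0.722, 0.0]
force: [-1.2, 0.4, 6.0]
grip_width: 0.41
grip_force: 40.5
```

```bash
python3 -m handwheel '[[[0,0,30,0,0,0,-1],[0,0,50,0,0,0,-1],[0,0,50,0,0,0,-1],[10,-40,0,0,0,-2,-1],[15,-50,0,0,0,-2,-1],[16,-50,0,0,0,0,-1],[10,-38,0,0,0,0,-1],[0,0,0,0,0,0,-1]]]' && python3 -m handwheel '[[[0,0,0,0,0,0,-1],[0,0,0,0,0,0,-1]]]'
python3 - <<'E'
from h import *
c=cam('wrist'); save(c,'w6.png'); s=sense(); q=s['ee_rot']; print(s['eef_pos'],R.from_quat([q[1],q[2],q[3],q[0]]).as_matrix().round(3))
E
```

```text
time_s: 12.48
eef_pos: [527.3, -139.0, 140.1]
ee_rot: [-0.0, 0.718, 0.696, -0.0]
force: [-0.4, 1.1, -2.2]
grip_width: 0.411
grip_force: 40.8
time_s: 12.72
eef_pos: [527.1, -135.8, 140.5]
ee_rot: [-0.0, 0.717, 0.697, -0.0]
force: [-0.0, 0.3, -0.8]
grip_width: 0.407
grip_force: 40.8
[ 527.18016016 -135.89213395  140.51145643] [[ 0.027  1.    -0.   ]
 [ 1.    -0.027  0.   ]
 [ 0.    -0.    -1.   ]]
```

```bash
python3 -m handwheel '[[[0,-1,-30,0,0,0,-1],[0,0,-25,0,0,0,-1],[0,0,-5,0,0,0,-1],[0,0,0,0,0,0,-1]]]' && python3 -m handwheel '[[[0,0,-6,0,0,0,-1],[0,0,-4,0,0,0,-1],[0,0,0,0,0,0,-1]]]'
```

```text
time_s: 13.28
eef_pos: [527.5, -137.7, 81.0]
ee_rot: [0.0, 0.717, 0.697, 0.0]
force: [-0.5, -0.2, -1.8]
grip_width: 0.411
grip_force: 40.7
time_s: 13.65
eef_pos: [527.6, -137.9, 72.0]
ee_rot: [0.001, 0.717, 0.697, 0.0]
force: [-5.1, 3.0, 13.5]
grip_width: 0.412
grip_force: 49.0
```

Run:
```python
from h import *
a=load('w6.png'); b=cam('wrist'); save(b,'w7.png'); s=cam('scene'); save(s,'s2.png')
print(sense()['force'])
o=np.zeros((600,800,3),np.uint8)
def cr(im,x,y,w,h,k): return cv2.resize(im[y:y+h,x:x+w],(w*k,h*k),interpolation=cv2.INTER_CUBIC)
o[:300,:400]=cr(a['im'],220,130,200,150,2); o[:300,400:]=cr(b['im'],220,130,200,150,2)
o[300:,:400]=cr(s['im'],250,155,100,75,4); o[300:,400:]=cr(b['im'],270,190,100,75,4)
cv2.imwrite('pics/c2.png',o[:,:,::-1])
```

```text
[-4.98314637  2.62962122 12.64564163]
```

View pics/c2.png

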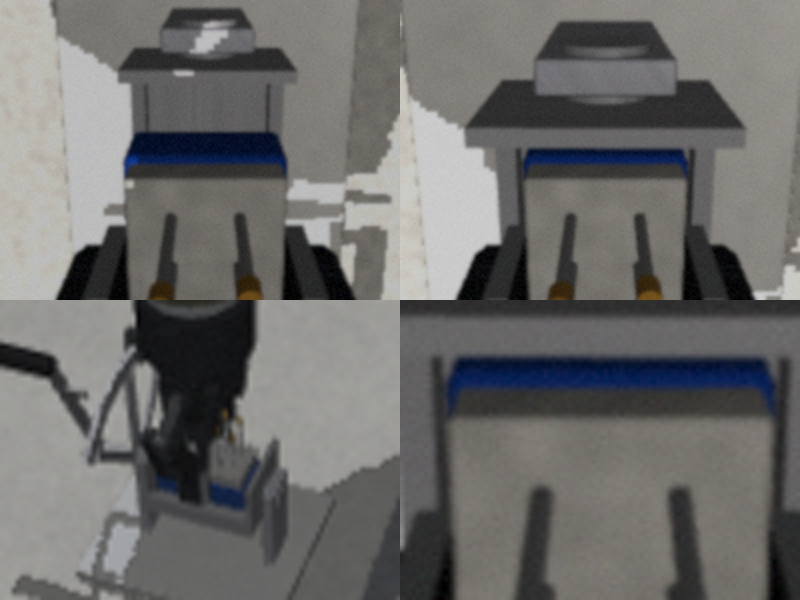

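The fingertips (about 7 mm ahead of the TCP at this opening) rest on the lips: the block itself is well centred between the lips. I grasped too low, so back to the mat to regrip about 11 mm higher.

```bash
python3 -m handwheel '[[[0,0,30,0,0,0,-1],[0,0,40,0,0,0,-1],[-11,40,0,0,0,0,-1],[-15,50,0,0,0,0,-1],[-15,50,0,0,0,0,-1],[-10,39,0,0,0,0,-1],[0,0,-30,0,0,0,-1],[0,0,-40,0,0,0,-1]]]' && python3 -m handwheel '[[[0,0,-40,0,0,0,-1],[0,0,-12,0,0,0,-1],[0,0,0,0,0,0,-1],[0,0,0,0,0,0,-1]]]'
```

```text
time_s: 14.75
eef_pos: [477.0, 41.5, 70.5]
ee_rot: [0.001, 0.717, 0.697, 0.001]
force: [0.6, 0.2, -3.0]
grip_width: 0.413
grip_force: 40.9
time_s: 15.25
eef_pos: [477.2, 41.0, 19.8]
ee_rot: [0.001, 0.717, 0.697, 0.001]
force: [0.3, 0.1, -1.3]
grip_width: 0.412
grip_force: 40.8
```

```bash
python3 -m handwheel '[[[0,0,-5,0,0,0,-1],[0,0,-3,0,0,0,-1],[0,0,0,0,0,0,-1]]]' && python3 -m handwheel '[[[0,0,-1,0,0,0,-1],[0,0,0,0,0,0,-1]]]'
```

```text
time_s: 15.62
eef_pos: [476.5, 41.1, 11.1]
ee_rot: [0.0, 0.717, 0.697, 0.0]
force: [-2.5, -0.2, 8.0]
grip_width: 0.409
grip_force: 42.0
time_s: 15.88
eef_pos: [476.5, 41.1, 11.0]
ee_rot: [0.0, 0.717, 0.697, 0.0]
force: [-7.7, -0.1, 21.6]
grip_width: 0.41
grip_force: 43.7
```

Seated on the mat. Release, rise 11 mm, regrip.

```bash
python3 -m handwheel '[[[0,0,1,0,0,0,-1],[0,0,0,0,0,0,0.5],[0,0,0,0,0,0,0.5],[0,0,6,0,0,0,0.5],[0,0,5,0,0,0,0.5],[0,0,0,0,0,0,-1],[0,0,0,0,0,0,-1],[0,0,0,0,0,0,-1]]]' 40 && python3 -m handwheel '[[[0,0,0,0,0,0,-1],[0,0,0,0,0,0,-1]]]'
```

```text
time_s: 16.88
eef_pos: [476.4, 41.1, 21.8]
ee_rot: [0.0, 0.717, 0.697, 0.0]
force: [-1.6, 0.3, 6.2]
grip_width: 0.408
grip_force: 40.0
time_s: 17.12
eef_pos: [476.4, 41.1, 21.7]
ee_rot: [0.0, 0.717, 0.697, 0.0]
force: [-1.0, 0.2, 5.1]
grip_width: 0.403
grip_force: 40.0
```

```bash
python3 -m handwheel '[[[0,0,30,0,0,0,-1],[0,0,50,0,0,0,-1],[0,0,40,0,0,0,-1],[11,-40,0,0,0,0,-1],[15,-50,0,0,0,0,-1],[15,-50,0,0,0,0,-1],[10,-38,0,0,0,0,-1],[0,0,0,0,0,0,-1]]]' && python3 -m handwheel '[[[0,0,0,0,0,0,-1],[0,0,-25,0,0,0,-1],[0,0,-20,0,0,0,-1],[0,0,-5,0,0,0,-1],[0,0,0,0,0,0,-1]]]'
```

```text
time_s: 18.12
eef_pos: [527.3, -139.0, 140.7]
ee_rot: [-0.0, 0.718, 0.696, -0.0]
force: [-0.8, 0.5, -1.3]
grip_width: 0.4
grip_force: 41.0
time_s: 18.75
eef_pos: [527.4, -136.3, 91.8]
ee_rot: [0.0, 0.717, 0.697, 0.0]
force: [0.4, 0.5, -0.8]
grip_width: 0.407
grip_force: 41.0
```

```bash
python3 -m handwheel '[[[0,0,-6,0,0,0,-1],[0,0,-6,0,0,0,-1],[0,0,-2,0,0,0,-1],[0,0,0,0,0,0,-1]]]' && python3 -m handwheel '[[[0,0,-1,0,0,0,-1],[0,0,-1,0,0,0,-1],[0,0,0,0,0,0,-1]]]'
```

```text
time_s: 19.25
eef_pos: [527.2, -136.9, 77.3]
ee_rot: [-0.0, 0.717, 0.697, -0.0]
force: [0.1, -0.0, -0.8]
grip_width: 0.402
grip_force: 41.0
time_s: 19.62
eef_pos: [527.2, -136.9, 75.3]
ee_rot: [-0.0, 0.717, 0.697, -0.0]
force: [-0.2, -0.1, -1.0]
grip_width: 0.404
grip_force: 41.0
```

```bash
python3 -m handwheel '[[[0,0,-1,0,0,0,-1],[0,0,0,0,0,0,-1]]]' && python3 -m handwheel '[[[0,0,-1,0,0,0,-1],[0,0,0,0,0,0,-1]]]'
```

```text
time_s: 19.88
eef_pos: [527.4, -136.9, 74.8]
ee_rot: [0.0, 0.717, 0.697, 0.0]
force: [-1.7, 0.0, 3.8]
grip_width: 0.408
grip_force: 41.5
time_s: 20.12
eef_pos: [527.4, -136.9, 74.7]
ee_rot: [0.0, 0.717, 0.697, 0.0]
force: [-5.9, 1.9, 13.9]
grip_width: 0.402
grip_force: 42.6
```

Floor contact at the expected height. Release and rise.

```bash
python3 -m handwheel '[[[0,0,1,0,0,0,-1],[0,0,0,0,0,0,0.4],[0,0,0,0,0,0,0.4],[0,0,0,0,0,0,0.4],[0,0,10,0,0,0,0.4],[0,0,30,0,0,0,0.4],[0,0,50,0,0,0,0.6],[0,0,60,0,0,0,1]]]' && python3 -m handwheel '[[[0,0,50,0,0,0,1],[-20,60,0,0,0,0,1],[-20,0,0,0,0,0,1],[0,0,0,0,0,0,1],[0,0,0,0,0,0,1]]]'
python3 - <<'E'
from h import *
c=cam('scene'); save(c,'s3.png'); t=cam('top'); save(t,'t3.png')
for n,c,a in(('top',t,(370,180,60,45)),('scene',c,(235,150,60,30))):
    x,y,w,h=a; N,l,st,ce=cv2.connectedComponentsWithStats((c['im'][y:y+h,x:x+w].max(2)<45).astype(np.uint8))
    for k in range(1,N):
        if st[k,4]>8: p=ce[k]+[x,y]; print(n,p.round(1),st[k,4],'r90',cyl(c,p,90)[:1],'r130',cyl(c,p,130)[:1])
g=cam('wrist'); save(g,'w8.png'); print(sense()['eef_pos'])
# blue of block & corners
for c,nm in((t,'t'),(g,'w')):
    im=c['im'].astype(int); m=(im[...,2]-im[...,0]>30).astype(np.uint8); N,l,st,ce=cv2.connectedComponentsWithStats(m)
    for k in range(1,N):
        if st[k,4]>15: print(nm,st[k],ce[k].round(1))
f=lambda x,y,z:C+[0,0,-15]+SX*x+SY*y+np.array([0,0,z])
for x,y,z in[(-18,-32,30),(18,-32,30),(18,32,30),(-18,32,30)]: print(proj(t,f(x,y,z)).round(1),proj(g,f(x,y,z)).round(1),proj(s if 0 else load('s3.png'),f(x,y,z)).round(1))
E
```

```text
time_s: 21.12
eef_pos: [526.8, -136.7, 226.2]
ee_rot: [-0.0, 0.717, 0.697, -0.0]
force: [0.8, 0.1, 0.0]
grip_width: 0.979
grip_force: 0.0
time_s: 21.75
eef_pos: [488.0, -78.0, 274.7]
ee_rot: [0.0, 0.717, 0.697, 0.0]
force: [-0.1, 1.2, -0.8]
grip_width: 0.995
grip_force: 0.0
top [404.3 189. ] 139 r90 [(np.float64(-0.261), np.float64(-120.0))] r130 [(np.float64(-0.001), np.float64(-110.4))]
top [372.9 213.1] 10 r90 [(np.float64(0.467), np.float64(-46.5))] r130 [(np.float64(0.457), np.float64(-41.4))]
scene [284.1 165.6] 21 r90 [(np.float64(0.641), np.float64(-55.2))] r130 [(np.float64(0.241), np.float64(-33.3))]
scene [252.  168.6] 113 r90 [(np.float64(0.193), np.float64(-130.2))] r130 [(np.float64(0.01), np.float64(-109.2))]
[487.91290053 -77.98279921 274.22363345]
t [227  70  15   7  91] [234.   72.9]
t [251  71  14   6  80] [257.5  73.4]
t [274  71  14   7  79] [280.6  74.2]
t [443  79  47  15 625] [465.9  86. ]
t [475 228  14  13 150] [481.8 233.9]
w [342 197   3  48  77] [342.5 219. ]
[362.8 218.4] [342.2 250.1] [293.4 187.8]
[363.5 203.9] [372.8 250. ] [288.3 196.6]
[337.7 202.5] [375.5 197.9] [310.3 202.3]
[336.9 217. ] [343.1 198. ] [314.9 193.2]
```

Block sits where predicted (blue long-face edge at column 342, rows 197–245 vs predicted 198–250); lever still at ≈0. Go to the lever grip at about (575,-248,190).

```bash
python3 -m handwheel '[[[20,-42,0,0,0,0,1],[22,-43,0,0,0,0,1],[23,-43,0,0,0,0,1],[22,-42,0,0,0,0,1],[0,0,0,0,0,0,1],[0,0,-40,0,0,0,1],[0,0,-30,0,0,0,1],[0,0,0,0,0,0,1]]]' && python3 -m handwheel '[[[0,0,-15,0,0,0,1],[0,0,-7,0,0,0,1],[0,0,0,0,0,0,1]]]'
python3 - <<'E'
from h import *
c=cam('wrist'); save(c,'w9.png'); s=sense(); print(s['eef_pos'],s['force'])
for a in(-111,-80,-142): print(proj(c,C+SX*50.6+SY*a+np.array([0,0,119.7])))
m=(c['im'].max(2)<40).astype(np.uint8); N,l,st,ce=cv2.connectedComponentsWithStats(m)
for k in range(1,N):
    if st[k,4]>100: print(st[k],ce[k].round(0))
E
```

```text
time_s: 22.9
eef_pos: [573.7, -246.6, 202.6]
ee_rot: [-0.002, 0.717, 0.697, -0.0]
force: [0.1, -0.1, 0.0]
grip_width: 1.001
grip_force: 0.0
time_s: 23.28
eef_pos: [574.4, -247.5, 182.3]
ee_rot: [-0.0, 0.717, 0.697, -0.0]
force: [-1.2, 0.8, 0.7]
grip_width: 0.997
grip_force: 0.0
[ 574.60418801 -247.61707549  182.70317914] [-0.26865838 -0.62305143 -0.19856368]
[323.88847552 272.51673202]
[323.84464305 210.41627725]
[323.9269866  327.07800787]
[167 133  41  31 931] [186. 147.]
[ 304  204   38  131 3920] [323. 268.]
[   14   223   626   177 46699] [352. 344.]
```

```bash
python3 -m handwheel '[[[0,0,-2,0,0,0,-1],[0,0,0,0,0,0,-1],[0,0,0,0,0,0,-1],[0,0,0,0,0,0,-1],[0,0,0,0,0,0,-1],[0,0,0,0,0,0,-1]]]' 30 && python3 -m handwheel '[[[-7.6,0.2,2.9,0,0,0,-1],[-7.7,0.2,2.5,0,0,0,-1],[-7.9,0.2,2,0,0,0,-1],[-8,0.2,1.4,0,0,0,-1],[0,0,0,0,0,0,-1]]]'
python3 - <<'E'
from h import *
s=sense();p=s['eef_pos']-C; print(p@SX,p@SY,p[2]+11, s['force'],s['wrist_torque'])
E
```

```text
time_s: 24.08
eef_pos: [574.6, -247.6, 180.6]
ee_rot: [0.0, 0.717, 0.697, 0.0]
force: [-0.0, 0.7, 1.0]
grip_width: 0.177
grip_force: 29.3
time_s: 24.7
eef_pos: [544.0, -246.8, 190.8]
ee_rot: [0.002, 0.717, 0.697, 0.001]
force: [2.1, 1.3, 7.2]
grip_width: 0.174
grip_force: 30.1
19.43398180683154 -110.61699203550221 131.7840835903561 [2.0868836  1.30910784 7.22123145] [ 0.35198744 -0.56487517 -0.01735454]
```

```bash
python3 -m handwheel '[[[-8.1,0.2,1,0,0,0,-1],[-8.1,0.2,0.5,0,0,0,-1],[-8.1,0.2,0,0,0,0,-1],[-8.1,0.2,-0.6,0,0,0,-1],[-8,0.2,-1.1,0,0,0,-1],[-8,0.2,-1.6,0,0,0,-1],[0,0,0,0,0,0,-1],[0,0,0,0,0,0,-1]]]'
python3 - <<'E'
from h import *
s=sense();p=s['eef_pos']-C; print(p@SX,p@SY,p[2]+11,'theta',.4-np.arcsin(p@SX/130), s['force'],s['wrist_torque'])
T=cam('top'); S=cam('scene'); save(T,'t4.png'); save(S,'s4.png')
for n,c,a in(('top',T,(365,180,65,55)),('scene',S,(235,140,70,40))):
    x,y,w,h=a; N,l,st,ce=cv2.connectedComponentsWithStats((c['im'][y:y+h,x:x+w].max(2)<45).astype(np.uint8))
    for k in range(1,N):
        if st[k,4]>8: q=ce[k]+[x,y]; print(n,q.round(1),st[k,4],'r90',cyl(c,q,90)[:1],'r130',cyl(c,q,130)[:1])
E
```

```text
time_s: 25.7
eef_pos: [495.2, -245.6, 188.3]
ee_rot: [0.001, 0.717, 0.697, 0.0]
force: [-0.3, 2.0, 8.0]
grip_width: 0.176
grip_force: 31.1
-29.435761721793018 -110.66572321846006 129.32017121977455 theta 0.6284098253406685 [-0.28475361  2.04101274  7.95871813] [ 0.28801059 -0.22375918 -0.04986472]
top [398.2 208.8] 416 r90 [(np.float64(0.323), np.float64(-104.4))] r130 [(np.float64(0.361), np.float64(-96.9))]
top [378.  218.6] 9 r90 [(np.float64(0.6), np.float64(-59.0))] r130 [(np.float64(0.545), np.float64(-53.4))]
top [403.  233.4] 9 r90 [(np.float64(0.975), np.float64(-120.5))] r130 [(np.float64(0.783), np.float64(-111.5))]
scene [262.4 145.7] 220 r90 [] r130 [(np.float64(0.697), np.float64(-122.3))]
scene [283.9 165.2] 24 r90 [(np.float64(0.66), np.float64(-56.8))] r130 [(np.float64(0.249), np.float64(-34.5))]
```

```bash
python3 -m handwheel '[[[0,0,1.5,0,0,0,-1],[0,0,0,0,0,0,0.2],[0,0,0,0,0,0,0.6],[0,0,0,0,0,0,0.6],[0,0,20,0,0,0,0.6],[0,0,40,0,0,0,0.6],[0,0,50,0,0,0,0.6],[-40,0,20,0,0,0,0.6]]]' && python3 -m handwheel '[[[-60,0,0,0,0,0,0.6],[-60,0,0,0,0,0,0.6],[-30,-40,0,0,0,0,0.6],[0,-60,0,0,0,0,0.6],[0,0,0,0,0,0,0.6],[0,0,0,0,0,0,0.6]]]'
python3 - <<'E'
from h import *
T=cam('top'); S=cam('scene'); save(T,'t5.png'); save(S,'s5.png')
for n,c,a in(('top',T,(365,180,65,55)),('scene',S,(235,140,70,40))):
    x,y,w,h=a; N,l,st,ce=cv2.connectedComponentsWithStats((c['im'][y:y+h,x:x+w].max(2)<45).astype(np.uint8))
    for k in range(1,N):
        if st[k,4]>8: q=ce[k]+[x,y]; print(n,q.round(1),st[k,4],'r90',cyl(c,q,90)[:1],'r130',cyl(c,q,130)[:1])
# block blue/tips in scene & predicted pose
th=.628; ux=np.cos(th)*SX+np.sin(th)*np.array([0,0,1.]); uz=-np.sin(th)*SX+np.cos(th)*np.array([0,0,1.])
for n,c in(('top',T),('scene',S)):
    P=[proj(c,C+ux*x+SY*y+uz*(z-15)).round(1).tolist() for x,y,z in[(-18,-32,30),(18,-32,30),(18,32,30),(-18,32,30),(0,0,64)]]; print(n,P)
    im=c['im'].astype(int); x,y,w,h=(320,190,60,50) if n=='top' else (270,170,60,50)
    sub=im[y:y+h,x:x+w]
    for nm,m in(('blue',sub[...,2]-sub[...,0]>30),('gold',sub[...,0]-sub[...,2]>45)):
        v,u=np.nonzero(m); 
        if len(u): print(n,nm,len(u),(u.min()+x,u.max()+x,v.min()+y,v.max()+y),(u.mean()+x).round(1),(v.mean()+y).round(1))
E
```

```text
time_s: 26.8
eef_pos: [455.6, -245.9, 321.2]
ee_rot: [0.002, 0.717, 0.698, 0.0]
force: [0.3, -0.7, 0.0]
grip_width: 0.8
grip_force: 0.0
time_s: 27.55
eef_pos: [304.9, -345.2, 318.8]
ee_rot: [-0.0, 0.717, 0.697, 0.0]
force: [-0.4, 0.3, -0.8]
grip_width: 0.799
grip_force: 0.0
top [386.  216.6] 10 r90 [(np.float64(0.538), np.float64(-77.1))] r130 [(np.float64(0.504), np.float64(-70.7))]
top [403.2 224.4] 141 r90 [(np.float64(0.718), np.float64(-118.1))] r130 [(np.float64(0.622), np.float64(-109.9))]
scene [265.2 147.7] 101 r90 [] r130 [(np.float64(0.638), np.float64(-110.2))]
scene [284.  165.5] 24 r90 [(np.float64(0.645), np.float64(-55.9))] r130 [(np.float64(0.243), np.float64(-33.9))]
top [[362.2, 220.7], [363.6, 208.7], [337.6, 207.3], [336.5, 219.3], [350.5, 222.0]]
top blue 111 (np.int64(338), np.int64(363), np.int64(203), np.int64(208)) 350.5 205.4
scene [[294.4, 190.0], [289.8, 191.6], [311.8, 197.2], [315.7, 195.3], [305.1, 181.5]]
scene blue 99 (np.int64(290), np.int64(311), np.int64(196), np.int64(204)) 300.4 199.9
scene gold 4 (np.int64(299), np.int64(314), np.int64(180), np.int64(184)) 304.8 182.0
```

The lever and tab read the same in both cameras (about 0.62 from the top, 0.64 from the scene). The block is where it should be in the cradle, and the arm is clear.

```bash
python3 -c "
from rig import *
print(finish_job())"
```

```text
the job is handed in; nothing more can be done
None
```

Job handed in at about 28 s with no verdict returned: by the last images the long-bur block lies flat in the cradle, and the lever was released at about 0.63 rad, matching the tab within measurement error.

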